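# Press the bearing home in its hub

### The job

Seat the ball bearing in its hub with the hand press, pushing with a fingertip only: push the swing arm in by its upright handle until it meets its inner stop with the hub under the ram, push the lever down until the bearing is fully home on its shoulder, let the lever come back up, then push the arm out again to its outer stop so that the hub can be unloaded. Do not grip or lift anything, do not press or pull the bearing with the fingers, and leave the loose things round the press where they are.

Things in the scene. Friction and masses are not known exactly. Their poses are not given: they have to be found in the camera images.
- press: small grey hand press on an aluminium plate (125 x 225 mm) fixed to the bench; origin on the bench top under the ram's axis; x points from its open front (roughly towards the robot) to its column, y to its left, z up. Column 62 to 110 mm behind the origin; head 155 to 240 mm high, reaching 35 mm in front of it; round steel punch (47 mm) hangs 118 mm high at rest
- lever_grip (a point): middle of the round black grip (26 mm thick, about 95 mm long, lying along the lever) of the press lever, 145 mm from the lever's pivot; the lever stands to the right of the head (y = -105 mm of the press) and at rest points to the press's front and 35 degrees upwards
- lever_pivot (a point): centre of the lever's pivot, 195 mm above the bench; its axis is the press's y axis, so the lever swings in the press's upright x-z plane
- lever (a joint): turn of the lever, rad: 0 at rest, grows as the grip is pushed down, 1.3 at most; moves the ram down 35 mm per rad; a spring returns it to 0 when let go. Pushing at mid-grip, square to the lever, takes 5 to 8 N free and 12 to 15 N while the bearing slides in. With the hub under the ram the punch meets the bearing at about 0.66; at about 1.0 the bearing is home and the lever stops hard
- swing_handle (a point): middle (75 mm above the bench) of the upright black handle at the end of the swing arm's rod: a round post 24 mm thick, its top at 109 mm; 134 mm from the arm's pivot
- swing_pivot (a point): upright pivot axis of the swing arm, 92 mm to the left of the ram's axis, 40 mm above the bench
- swing_arm (a joint): turn of the swing arm, rad: 0 at the inner stop pin (hub under the ram), grows as the arm swings out to the front and left (clockwise from above), 1.2 at the outer stop pin. It stays where it is left; 1 to 2 N at the handle moves it. At 0 the handle is 130 mm in front of the ram's axis and 60 mm to its left; at 1.2 it is 77 mm in front and 202 mm to the left
- ball_bearing: ball bearing, 52 mm across, 16 mm high, origin under its middle, started in the bore of a round aluminium hub (flange 82 mm, body 68 mm, rim 85 mm above the bench) fixed in the swing arm's nest, 92 mm from the arm's pivot; it stands 10 mm proud of the rim. The press fit holds it with about 40 N
- bearing (a joint): how far the bearing is pressed in, m: 0 at the start, 0.010 flush with the hub's rim, 0.012 fully home on the shoulder, 2 mm below the rim; negative if drawn out. The punch enters the rim only with the arm at its inner stop
- small_bearing: bystander, loose: bare ball bearing, 40 mm across, 12 mm thick, lying flat; origin under its middle
- nut: bystander, loose: steel hex nut, 24 x 27 x 13 mm; origin under its middle
- jar: bystander, loose: clear screw jar of hardware with a dark lid, 69 mm across, 115 mm tall; origin under its middle
- oil_can: bystander, loose: red pump oiler with a thin spout, 157 mm tall; origin under its middle
- spanner: bystander, loose: steel combination spanner, 187 mm long, lying flat; origin under its middle
- dark_tape: bystander, loose: dark roll of tape lying flat, 51 mm across, 19 mm high; origin under its middle
- spark_plug: bystander, loose: spark plug, 82 mm long, lying flat; origin under its middle

How it is judged:
By the outcome, as a careful person would: the job done as asked, in the order asked, and still so for the second after the job is handed in, with the robot touching nothing.
It also fails if it takes over 70 s, if anything falls off the work surface, if the arm or the gripper's body presses on something with over 40 N, if the wrist force passes 120 N, or if a joint passes its speed limit or range.

### The arm

A 7-joint arm with a two-finger parallel gripper is mounted at the origin on a cart in front of the work surface, level with it; the furniture and walls round the work are solid. World frame = base frame: x ahead of the robot, y to its left, z up, the work surface at z = 0. Lengths are in m, angles in rad, forces in N, time in s.
With the tool pointing down it reaches from about 0.35 to 0.9 m from the base axis. Payload 8.1 kg.
Tool frame: the origin (TCP) lies at the very end of the fingers, on their centre line; the grasp point (between the pads) lies 19 mm behind it (arm.tcp_to_grasp is the z of the grasp point in the tool frame, in m); z points along the fingers, y is the line along which they close (so a half turn about z gives the same grasp; the last joint's range is limited). The gripper opens to 92 mm and grips with 3 to 60 N. Pads are 19 mm wide; open, the fingers measure 130 mm over their backs; the gripper's body (75 mm by 190 mm) begins 47 mm behind the grasp point.
Start: joints at [1.116, 0.434, 0.025, 1.573, -0.012, 1.134, -0.075], TCP at [0.215, -0.587, 0.227] pointing down, gripper open.
Joint ranges: [-2.62, 2.62], [-0.44, 2.09], [-1.27, 1.32], [0.08, 2.57], [-1.32, 4.46], [0.12, 2], [-2.74, 2.74]. Speed limits (rad/s): [2.22, 2.22, 3.01, 3.01, 3.14, 3.14, 3.14].

### API

Orientations are given as a rotation vector (axis times angle).
In Python, from cell import readout, vision, sign_off, arm gives the robot as it stands. The module is installed in compiled form; this text tells all that it offers.
- The arm moves only by the shell command python3 -m creep 'ROWS' [FORCE]. ROWS is JSON, a list of rows, each a list of 5 numbers: the shift along the tool's x, y, z in units of 4 cm (1.0 is 4 cm), then the turn about the tool's z in units of 4 degrees (1.0 is 4 degrees), then the opening, from 0 (shut) to 1 (fully open). A call has 1 to 12 rows; each row shifts and turns the commanded pose from where the row before left it, along the tool's axes as they then stand; what a row does not reach is not made up. A row lasts 1/8 s, in which the tool goes at most 62.5 mm and 10.7 degrees, less where a joint would pass 70% of its speed; a pose out of reach is approached as far as the arm can. A call with a number of a shift or a turn outside -1 to 1 is refused whole. A call with a gripper value outside its range is refused whole. The fingers move at their own pace and stop on an object; FORCE is the grip in N (left out, the last holds). Time passes only in rows, so rows that do not move let the fingers close. It gives the time, the measured TCP pose, the force, the opening and the grip force at its end, in the units of the state.
- readout.observe(): the state, without advancing time (a new reading comes with each control period).
- vision.get_image(name): name is "scene" or "top" or "wrist"; returns a dict with "pixels" (384x512x3 uint8, blue, green, red), "z_map" (384x512 float32, m along the optical axis (not along the pixel's ray), 0 where there is no reading), "camera_matrix" (3x3 intrinsics, pixels), "k1" (the pictures are not rectified: a ray, as slopes to the right and down, at radius r is drawn at 1 + k1 r^2 times it, then the intrinsics apply), "position" and "rotation" of the camera in the world. Camera axes: x right, y up, looking along -z (the intrinsics and any distortion apply to the point x, -y, -z); pixel columns grow to the right and rows downward; lengths in m; the calibration is good to about 2 mm. A picture is of the moment at which its call begins.
- sign_off(): hands the job in; it is judged then, once.
The state is a dict: "clock": time; "joints": joint angles; "dq": joint speeds; "joint_efforts": joint torques, N m; "position": TCP position; "ee_rot": TCP orientation; "force": force on the tool from outside, world axes, zero at the start; "ft_torque": the same for the moment, N m; "width": opening from 0.0 (shut) to 1.0 (fully open); "gripper_force": force on a finger pad.
Only numpy, scipy, OpenCV 4.12 (cv2) and the standard library are available. Lean on these libraries where they do the work, as an engineer would, in place of code of your own. Each camera call takes 0.05 s, during which the arm holds its last target. There are 200 camera calls.

## Working session

There is one attempt and no reset: what is moved stays moved. The work goes in short steps, Python scripts to look and compute and a shell command to move; the robot and the scene stay as the last step left them, time stands still between calls to the robot, and variables do not carry over. Pictures are saved under pics/ and viewed, at most 10 in all, crops included, and the job is handed in when it is done.

```bash
mkdir -p pics
cat > h.py <<'E'
import numpy as np, cv2
from cell import readout, vision
from scipy.spatial.transform import Rotation as R
def cloud(im):
    z=im["z_map"]; K=im["camera_matrix"]; k1=im["k1"]; h,w=z.shape
    u,v=np.meshgrid(np.arange(w),np.arange(h))
    p=np.stack([u,v],-1).reshape(-1,1,2).astype(np.float64)
    n=cv2.undistortPoints(p,np.array(K,float),np.array([k1,0,0,0.])).reshape(h,w,2)
    c=np.stack([n[...,0]*z,-n[...,1]*z,-z],-1)
    Rm=np.array(im["rotation"]); Rm=Rm if Rm.shape==(3,3) else R.from_rotvec(Rm).as_matrix()
    return c@Rm.T+np.array(im["position"])
def st():
    s=readout.observe(); print({k:np.round(s[k],3).tolist() for k in("clock","position","ee_rot","force","width","joints")}); return s
E
python3 - <<'E'
from h import *
st()
for n in("scene","top"):
    im=vision.get_image(n); cv2.imwrite(f"pics/{n}0.png",cv2.resize(im["pixels"],(768,576)))
    np.save(f"{n}0.npy",cloud(im)); print(n,im["position"],np.shape(im["rotation"]),im["k1"])
E
```

```text
{'clock': 0.0, 'position': [0.215, -0.586, 0.226], 'ee_rot': [-3.092, -0.549, 0.001], 'force': [0.132, 0.052, 0.815], 'width': 1.002, 'joints': [1.116, 0.435, 0.025, 1.574, -0.012, 1.134, -0.075]}
scene [-0.13607293  0.46623505  1.15050526] (3,) 0.052634186299261476
top [ 0.29144336 -0.03612038  1.20669014] (3,) -0.018062031145673993
```

View pics/scene0.png

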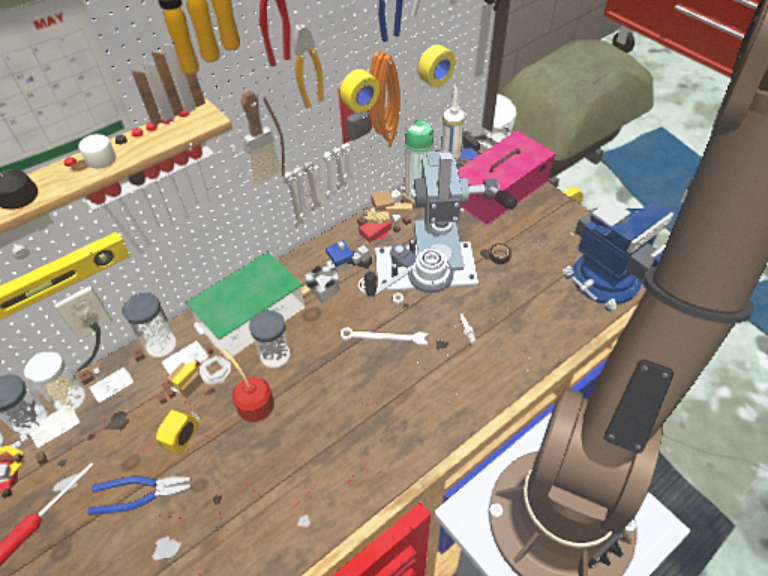

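View pics/top0.png

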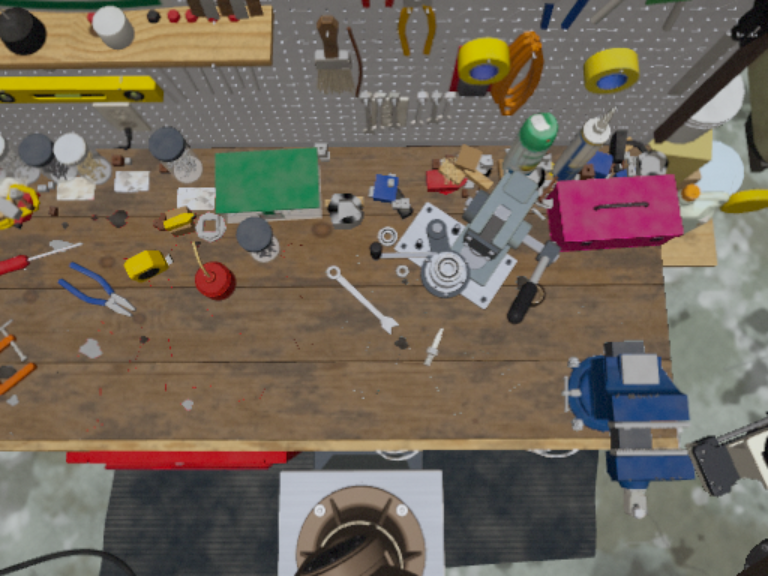

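The scene picture shows the press at mid-right, its lever at (500,195) and the swing handle at (370,283). In the top view the handle top is at (376,250), the hub at (447,270), the arm pivot at (437,228), and the lever grip runs from (535,285) to (518,318). The nut is at (402,271), the small bearing at (388,236) and the tape under the grip at (535,295).

Run:
```python
from h import *
C=np.load("top0.npy"); S=np.load("scene0.npy")
def at(A,u,v): 
    u,v=int(u/1.5),int(v/1.5); return np.round(np.nanmedian(A[v-1:v+2,u-1:u+2].reshape(-1,3),0),3)
for n,u,v in[("handle",376,250),("hubmid",447,269),("pivot",437,228),("grip_lo",517,315),("grip_mid",524,300),("grip_hi",534,285),("levpiv",549,248),("nut",402,271),("sb",388,230),("plateL",427,207),("plateFL",398,248),("plateFR",484,304),("plateR",515,267),("head",515,200),("headfront",480,240),("tape",541,298),("spark",434,346),("spanner",390,325)]:print(n,at(C,u,v))
# handle: points 0.09<z<0.115
A=np.concatenate([C.reshape(-1,3),S.reshape(-1,3)])
h=at(C,376,250)
m=(abs(A[:,2]-.1)<.02)&(np.hypot(A[:,0]-h[0],A[:,1]-h[1])<.03); print("handle",m.sum(),A[m].mean(0),A[m].min(0),A[m].max(0))
for nm,Z in(("C",C),("S",S)):
    P=Z.reshape(-1,3); m=(P[:,2]>.075)&(P[:,2]<.115)&(np.hypot(P[:,0]-h[0],P[:,1]-h[1])<.03); print(nm,m.sum(),P[m].min(0),P[m].max(0))
b=C[int(220/1.5):int(305/1.5),int(400/1.5):int(500/1.5)].reshape(-1,3); hb=at(C,447,269)
m=(abs(b[:,2]-.085)<.006)&(np.hypot(b[:,0]-hb[0],b[:,1]-hb[1])<.045); print("rim",m.sum(),(b[m].min(0)+b[m].max(0))/2,np.ptp(b[m],0))
```

```text
handle [ 0.57  -0.032  0.109]
hubmid [ 0.54  -0.172  0.069]
pivot [ 0.626 -0.155  0.057]
grip_lo [ 0.414 -0.245  0.314]
grip_mid [ 0.44  -0.262  0.297]
grip_hi [ 0.468 -0.287  0.269]
levpiv [ 0.544 -0.331  0.215]
nut [ 0.552 -0.087  0.001]
sb [ 0.638 -0.056  0.011]
plateL [ 0.683 -0.139  0.015]
plateFL [ 0.598 -0.078  0.012]
plateFR [ 0.48  -0.25   0.014]
plateR [ 0.558 -0.321 -0.004]
head [ 0.622 -0.27   0.239]
headfront [ 0.556 -0.211  0.224]
tape [ 0.493 -0.367  0.004]
spark [ 0.396 -0.147  0.014]
spanner [ 0.439 -0.061  0.008]
handle 143 [ 0.56940644 -0.03199036  0.10295377] [ 0.55795502 -0.04656009  0.08054484] [ 0.5863799  -0.02181411  0.11406531]
C 72 [ 0.56251039 -0.04309843  0.07535409] [ 0.5863799  -0.02257336  0.11357471]
S 85 [ 0.55795502 -0.04656009  0.07543392] [ 0.58223283 -0.02181411  0.11406531]
rim 194 [ 0.53667552 -0.17054906  0.08514114] [0.06667825 0.06499409 0.01166732]
```

```bash
cat >> h.py <<'E'
PSI=np.radians(-34.5); O=np.array([.574,-.231])
def pw(x,y): return O+np.array([[np.cos(PSI),-np.sin(PSI)],[np.sin(PSI),np.cos(PSI)]])@[x,y]
def units(target, rel=None):
    s=st(); M=R.from_rotvec(s["ee_rot"]).as_matrix()
    print("tooly deg",np.degrees(np.arctan2(M[1,1],M[0,1])).round(1))
    d=M.T@(np.array(target)-np.array(s["position"]))/.04; print("units",d.round(2))
E
python3 -m creep '[[0,0,-0.4,-1,0],[0,0,-0.4,-1,0],[0,0,-0.4,-1,0],[0,0,-0.4,-1,0],[0,0,-0.4,-1,0],[0,0,-0.4,-1,0],[0,0,-0.4,-1,0],[0,0,-0.4,-1,0],[0,0,-0.4,-1,0],[0,0,-0.4,-1,0],[0,0,0,-1,0],[0,0,0,-1,0]]'
python3 -m creep '[[0,0,0,-1,0],[0,0,0,-1,0],[0,0,0,-1,0],[0,0,0,-1,0],[0,0,0,-1,0],[0,0,0,-1,0],[0,0,0,-1,0],[0,0,0,-1,0],[0,0,0,-1,0],[0,0,0,-1,0],[0,0,0,-1,0],[0,0,0,-1,0]]'
python3 - <<'E'
from h import *
units([.45,-.02,.40]); units([.61,.0,.40])
A=np.load("top0.npy").reshape(-1,3)
m=(A[:,2]>.05)&(A[:,0]>.5)&(A[:,0]<.72)&(A[:,1]>-.06)&(A[:,1]<.15)
for p in A[m][::12]: print(p.round(2),end=' ')
E
```

```text
clock: 1.6
position: [0.2153, -0.5866, 0.3864]
ee_rot: [-2.6, -1.763, -0.0]
force: [0.6, 0.3, -0.6]
width: 0.004
gripper_force: 0.0
clock: 3.1
position: [0.2152, -0.5866, 0.3862]
ee_rot: [-1.658, -2.668, -0.001]
force: [0.1, -0.7, -0.3]
width: 0.007
gripper_force: 0.0
{'clock': 3.1, 'position': [0.215, -0.587, 0.386], 'ee_rot': [-1.658, -2.668, -0.001], 'force': [0.122, -0.714, -0.34], 'width': 0.007, 'joints': [1.319, 0.38, -0.284, 1.279, 0.104, 1.498, 1.505]}
tooly deg 26.3
units [10.1  11.53 -0.33]
{'clock': 3.1, 'position': [0.215, -0.587, 0.386], 'ee_rot': [-1.658, -2.668, -0.001], 'force': [0.122, -0.714, -0.34], 'width': 0.007, 'joints': [1.319, 0.38, -0.284, 1.279, 0.104, 1.498, 1.505]}
tooly deg 26.3
units [ 8.78 15.34 -0.34]
[0.72 0.15 0.08] [0.72 0.09 0.08] [0.72 0.12 0.08] [0.72 0.08 0.08] [0.71 0.11 0.08] [0.71 0.15 0.08] [0.71 0.11 0.08] [ 0.72 -0.06  0.06] [0.71 0.11 0.08] [ 0.72 -0.06  0.05] [0.7  0.12 0.08] [0.71 0.08 0.08] [0.7  0.11 0.09] [ 0.71 -0.04  0.05] [0.7  0.12 0.08] [0.7  0.08 0.08] [0.7  0.12 0.08] [0.69 0.08 0.08] [0.69 0.12 0.08] [0.69 0.08 0.09] [0.7  
[... 224 characters left out ...]
1 0.06] [0.68 0.13 0.08] [0.68 0.09 0.08] [0.68 0.01 0.06] [0.67 0.13 0.08] [0.67 0.09 0.09] [0.68 0.01 0.06] [0.67 0.13 0.08] [0.67 0.09 0.08] [0.68 0.01 0.06] [0.67 0.12 0.09] [0.67 0.09 0.08] [0.67 0.   0.06] [0.66 0.13 0.08] [0.66 0.09 0.08] [0.67 0.04 0.06] [0.66 0.13 0.08] [0.67 0.1  0.06] [0.67 0.04 0.06] [0.67 0.13 0.06] [0.66 0.06 0.06] [0.66 0.14 0.05] [ 0.66 -0.    0.07] [ 0.66 -0.01  0.06] [ 0.65 -0.    0.06] [0.65 0.01 0.05] [0.65 0.03 0.06] [0.65 0.06 0.06] [0.64 0.02 0.06] [0.64 0.04 0.06] [0.64 0.   0.06] [0.64 0.01 0.06] [0.64 0.02 0.06] [ 0.58 -0.02  0.11] [ 0.58 -0.03  0.11] [ 0.57 -0.02  0.11] [ 0.57 -0.03  0.11] [ 0.57 -0.02  0.08] [ 0.56 -0.03  0.09] [ 0.56 -0.03  0.06]
```

```bash
python3 -m creep '[[0.84,0.96,0,0,0],[0.84,0.96,0,0,0],[0.84,0.96,0,0,0],[0.84,0.96,0,0,0],[0.84,0.96,0,0,0],[0.84,0.96,0,0,0],[0.84,0.96,0,0,0],[0.84,0.96,0,0,0],[0.84,0.96,0,0,0],[0.84,0.96,0,0,0],[0.84,0.96,0,0,0],[0.84,0.96,0,0,0]]'
python3 -m creep '[[-0.2,0.5,0,0,0],[-0.2,0.5,0,0,0],[-0.2,0.5,0,0,0],[-0.2,0.5,0,0,0],[-0.2,0.5,0,0,0],[-0.2,0.5,0,0,0],[-0.1,0.5,0,0,0],[0,0,0,0,0],[0,0,0,0,0]]'
python3 - <<'E'
from h import *
units([.610,-.015,.18]); 
im=vision.get_image("wrist"); cv2.imwrite("pics/w1.png",im["pixels"]); np.save("w1.npy",cloud(im))
A=cloud(im).reshape(-1,3); h=[.571,-.033]
m=(abs(A[:,2]-.107)<.01)&(np.hypot(A[:,0]-h[0],A[:,1]-h[1])<.03); print(m.sum()); 
if m.sum(): print(A[m].min(0),A[m].max(0))
E
```

```text
clock: 4.6
position: [0.4514, -0.0203, 0.3866]
ee_rot: [1.662, 2.666, -0.001]
force: [0.6, -0.9, 0.2]
width: 0.004
gripper_force: 0.0
clock: 5.72
position: [0.5993, -0.0067, 0.3865]
ee_rot: [-1.661, -2.666, 0.001]
force: [-1.2, -1.0, -0.1]
width: 0.001
gripper_force: 0.0
{'clock': 5.725, 'position': [0.599, -0.007, 0.386], 'ee_rot': [-1.661, -2.666, 0.001], 'force': [-1.208, -1.039, -0.084], 'width': 0.001, 'joints': [0.412, 0.408, -0.752, 1.319, 0.275, 1.519, 0.145]}
tooly deg 26.2
units [-0.31  0.15  5.16]
183
[ 0.56213285 -0.04391314  0.09945488] [ 0.58643847 -0.01936649  0.1110977 ]
```

View pics/w1.png

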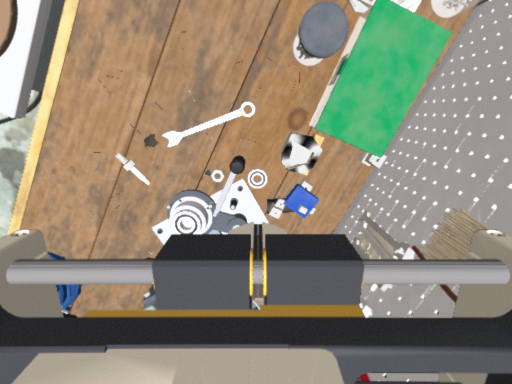

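The wrist view shows the handle top at (237,163), the nut at (217,176), the small bearing at (257,179), with the space behind the handle free apart from a low block at (300,150).

```bash
python3 -m creep '[[-0.1,0.05,0.9,0,0],[-0.1,0.05,0.9,0,0],[-0.1,0.05,0.9,0,0],[0,0,0.9,0,0],[0,0,0.9,0,0],[0,0,0.9,0,0],[0,0,0.9,0,0],[0,0,0.7,0,0],[0,0,0.7,0,0],[0,0,0,0,0]]'
cat >> h.py <<'E'
PV=np.array([.626,-.155])
def hnd(q): # world handle
    a=PSI+np.radians(193.8)-q; return PV+.134*np.array([np.cos(a),np.sin(a)]), a
E
python3 - <<'E'
from h import *
units([.610,-.0155,.078])
h=np.array([.5743,-.0316]);d=h-PV; print(np.hypot(*d),"q",PSI+np.radians(193.8)-np.arctan2(d[1],d[0]))
for q in (.75,.5,.25,0,):
    p,a=hnd(q); t=np.array([-np.sin(a),np.cos(a)]); print(q,p.round(4),"finger",(p-.031*t).round(4),"tool y deg",np.degrees(np.arctan2(-t[1],-t[0])).round(1))
E
```

```text
clock: 7.02
position: [0.6087, -0.0156, 0.0774]
ee_rot: [-1.66, -2.664, 0.004]
force: [-0.8, 0.4, -0.5]
width: 0.009
gripper_force: 0.0
{'clock': 7.025, 'position': [0.609, -0.016, 0.077], 'ee_rot': [-1.66, -2.664, 0.004], 'force': [-0.787, 0.414, -0.516], 'width': 0.009, 'joints': [0.368, 0.659, -0.648, 1.728, 0.481, 0.923, -0.022]}
tooly deg 26.1
units [-0.01  0.03 -0.02]
0.1337925633209858 q 0.8127672450161785
0.75 [ 0.5666 -0.0349] finger [ 0.5944 -0.0212] tool y deg 26.3
0.5 [ 0.5387 -0.0533] finger [ 0.5622 -0.0331] tool y deg 40.7
0.25 [ 0.5163 -0.0781] finger [ 0.5341 -0.0527] tool y deg 55.0
0 [ 0.5007 -0.1076] finger [ 0.5116 -0.0786] tool y deg 69.3
```

```bash
python3 -m creep '[[0,-0.1,0,0,0],[0,-0.1,0,0,0],[0.05,-0.23,0,-1,0],[0.05,-0.23,0,-1,0],[0.05,-0.23,0,-1,0],[0.05,-0.23,0,-1,0],[0.05,-0.23,0,-1,0],[0.05,-0.23,0,-1,0],[0.05,-0.23,0,-1,0],[0.05,-0.23,0,-1,0]]'
python3 - <<'E'
from h import *
s=st();M=R.from_rotvec(s["ee_rot"]).as_matrix(); t=-M[:2,1]; h=np.array(s["position"][:2])+.031*t; d=h-PV
print(np.hypot(*d),"q",PSI+np.radians(193.8)-np.arctan2(d[1],d[0]), np.degrees(np.arctan2(M[1,1],M[0,1])))
im=vision.get_image("top"); A=cloud(im).reshape(-1,3)
m=(abs(A[:,2]-.107)<.008)&(np.hypot(*(A[:,:2]-h).T)<.03); print(m.sum(),A[m].min(0),A[m].max(0))
E
```

```text
clock: 8.28
position: [0.5378, -0.0528, 0.0799]
ee_rot: [0.857, 3.021, 0.001]
force: [0.0, 2.1, 0.9]
width: 0.003
gripper_force: 0.9
{'clock': 8.275, 'position': [0.538, -0.053, 0.08], 'ee_rot': [0.857, 3.021, 0.001], 'force': [0.024, 2.143, 0.885], 'width': 0.003, 'joints': [0.574, 0.612, -0.815, 1.895, 0.572, 0.882, 0.488]}
0.12912243151506878 q 0.2666565793089477 58.306765367119795Traceback (most recent call last):
  File "<stdin>", line 5, in <module>
    return umr_minimum(a, axis, None, out, keepdims, initial, where)
ValueError: zero-size array to reduction operation minimum which has no identity
```

```bash
python3 -m creep '[[0.08,-0.23,0,-1,0],[0.08,-0.23,0,-1,0],[0.08,-0.2,0,-0.9,0],[0.05,-0.1,0,-0.5,0]]'
python3 -m creep '[[0.02,-0.08,0,0,0]]'
python3 -m creep '[[0.02,-0.08,0,0,0]]'
python3 -m creep '[[0.02,-0.08,0,0,0]]'
```

```text
clock: 8.82
position: [0.514, -0.0753, 0.0795]
ee_rot: [0.498, 3.1, -0.0]
force: [1.3, 0.5, -0.2]
width: 0.004
gripper_force: 0.7
clock: 8.95
position: [0.5121, -0.0777, 0.0792]
ee_rot: [0.499, 3.101, 0.0]
force: [0.8, 1.0, 0.8]
width: 0.006
gripper_force: 0.7
clock: 9.07
position: [0.5117, -0.0786, 0.0794]
ee_rot: [0.498, 3.099, 0.005]
force: [7.9, 9.9, -3.8]
width: 0.006
gripper_force: 6.2
clock: 9.2
position: [0.5115, -0.0788, 0.0797]
ee_rot: [0.494, 3.096, 0.012]
force: [12.2, 19.5, -11.1]
width: 0.003
gripper_force: 10.5
```

```bash
python3 -m creep '[[0,0.2,0,0,0],[0,0.3,0,0,0],[0,0.4,0,0,0],[0,0,-0.5,0,0],[0,0,-0.9,1,0],[0,0,-0.9,1,0],[0,0,-0.9,1,0],[0,0,-0.9,1,0],[0,0,-0.9,0,0],[0,0,-0.9,0,0],[0,0,-0.9,0,0],[0,0,-0.9,0,0]]'
python3 - <<'E'
from h import *
im=vision.get_image("top"); C=cloud(im); np.save("t2.npy",C); cv2.imwrite("pics/t2.png",cv2.resize(im["pixels"][100:260,200:420],None,fx=3,fy=3)); A=C.reshape(-1,3)
h,_=hnd(0)
m=(abs(A[:,2]-.107)<.01)&(np.hypot(*(A[:,:2]-h).T)<.03); print(h,m.sum(), A[m].mean(0) if m.sum() else 0)
g=pw(-.092,-.105); print("grip",g); units([*g,.36])
E
```

```text
clock: 10.7
position: [0.5187, -0.0488, 0.3893]
ee_rot: [0.924, 3.002, -0.0]
force: [0.2, -0.2, -0.0]
width: 0.002
gripper_force: 0.0
[ 0.5006505  -0.10763437] 0 0
grip [ 0.43870774 -0.26542388]
{'clock': 10.75, 'position': [0.52, -0.048, 0.394], 'ee_rot': [0.922, 2.997, 0.002], 'force': [1.866, 0.637, 3.167], 'width': 0.005, 'joints': [0.732, 0.309, -0.989, 1.482, 0.26, 1.483, 0.717]}
tooly deg 55.8
units [-1.36 -5.64  0.83]
```

View pics/t2.png

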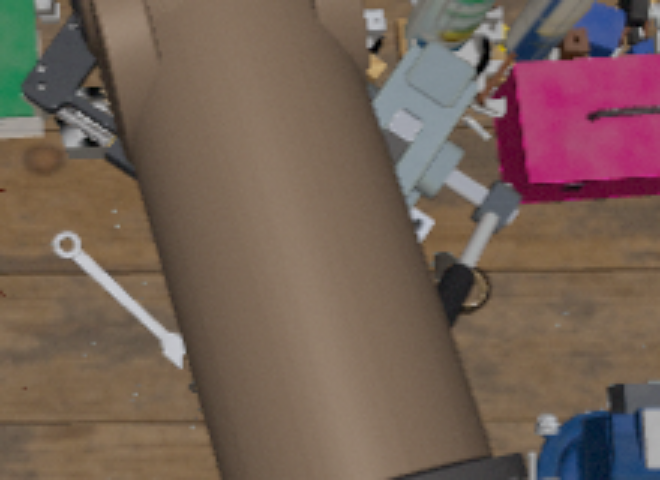

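The forearm covers the press in this top view; only the lever grip at (455,290) shows, still at rest.

```bash
python3 -m creep '[[-0.14,-0.56,0,0,0],[-0.14,-0.56,0,0,0],[-0.14,-0.56,0,0,0],[-0.14,-0.56,0,0,0],[-0.14,-0.56,0,0,0],[-0.14,-0.56,0,0,0],[-0.14,-0.56,0,0,0],[-0.14,-0.56,0,0,0],[-0.14,-0.56,0,0,0],[-0.1,-0.6,0,0,0],[0,0,0,0,0]]'
python3 - <<'E'
from h import *
g=pw(-.092,-.105)
A=cloud(vision.get_image("scene")).reshape(-1,3)
h,_=hnd(0); m=(abs(A[:,2]-.105)<.012)&(np.hypot(*(A[:,:2]-h).T)<.03); print(h,m.sum(), (A[m].min(0)+A[m].max(0))/2 if m.sum() else 0)
W=vision.get_image("wrist"); cv2.imwrite("pics/w2.png",W["pixels"])
B=np.concatenate([A,cloud(W).reshape(-1,3)])
r=(B[:,:2]-pw(0,0))@np.array([[np.cos(PSI),-np.sin(PSI)],[np.sin(PSI),np.cos(PSI)]])
m=(B[:,2]>.24)&(B[:,2]<.34)&(abs(r[:,1]+.105)<.03)&(r[:,0]>-.16)&(r[:,0]<-.04); print(m.sum(),r[m].min(0),r[m].max(0),B[m][:,2].max())
for x in(-.12,-.1,-.08,-.06):
    k=m&(abs(r[:,0]-x)<.006); print(x,k.sum(),B[k][:,2].max() if k.sum() else 0, r[k].min(0)if k.sum() else 0, r[k].max(0) if k.sum() else 0)
units([*g,.36])
E
```

```text
clock: 12.12
position: [0.4364, -0.2677, 0.3873]
ee_rot: [-0.929, -3.001, 0.001]
force: [-0.7, 0.4, -0.7]
width: 0.004
gripper_force: 0.0
[ 0.5006505  -0.10763437] 55 [ 0.49802663 -0.10625374  0.10353985]
1855 [-0.13778654 -0.11645438] [-0.04148515 -0.08977136] 0.31729939145235664
-0.12 379 0.3171681209858199 [-0.12599297 -0.11543227] [-0.11404722 -0.08977136]
-0.1 270 0.3057532194177909 [-0.1059608  -0.11523942] [-0.09403472 -0.08990639]
-0.08 218 0.2920751175161181 [-0.08597884 -0.11599534] [-0.07423363 -0.09016651]
-0.06 157 0.2777350174498393 [-0.06594375 -0.11504693] [-0.05400386 -0.09069428]
{'clock': 12.225, 'position': [0.437, -0.265, 0.387], 'ee_rot': [0.924, 3.002, 0.0], 'force': [-0.27, 0.86, 0.234], 'width': 0.007, 'joints': [1.16, 0.276, -0.927, 1.516, 0.221, 1.46, 1.2]}
tooly deg 55.8
units [-0.03  0.02  0.68]
```

View pics/w2.png

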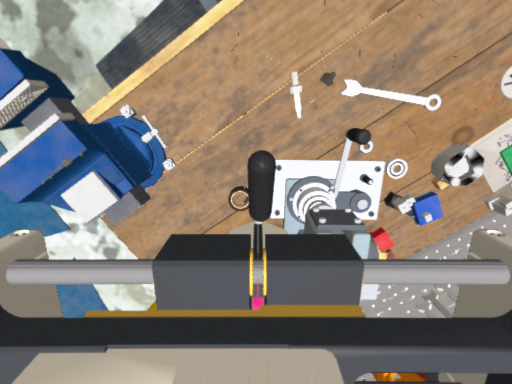

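The wrist view shows the handle at the inner position (358,137), the hub under the head at (315,200), and the black grip at (261,185) straight in front of the fingers.

```bash
python3 -m creep '[[-0.1,0,0.5,0,0],[0,0,0.5,0,0],[0,0,0.5,0,0],[0,0,0.4,0,0],[0,0,0.1,0,0],[0,0,0.1,0,0],[0,0,0.1,0,0],[0.05,0,0.1,0,0]]'
python3 -m creep '[[0.09,0,0.17,0,0],[0.09,0,0.17,0,0],[0.09,0,0.17,0,0],[0.09,0,0.17,0,0],[0.09,0,0.17,0,0]]'
python3 - <<'E'
from h import *
s=st(); p=np.array(s["position"]); print((p[:2]-O)@np.array([[np.cos(PSI),-np.sin(PSI)],[np.sin(PSI),np.cos(PSI)]]))
E
```

```text
clock: 13.22
position: [0.4398, -0.2675, 0.2954]
ee_rot: [0.925, 3.001, -0.0]
force: [-0.6, -0.3, 6.1]
width: 0.001
gripper_force: 2.6
clock: 13.85
position: [0.4248, -0.2571, 0.2615]
ee_rot: [0.924, 3.001, -0.001]
force: [0.3, 0.0, 6.6]
width: 0.005
gripper_force: 2.9
{'clock': 13.85, 'position': [0.425, -0.257, 0.261], 'ee_rot': [0.924, 3.001, -0.001], 'force': [0.27, 0.042, 6.576], 'width': 0.005, 'joints': [1.156, 0.326, -0.914, 1.775, 0.279, 1.175, 1.132]}
[-0.10814991 -0.10601967]
```

Contact as predicted (6.6 N). Next, the rest of the stroke.

```bash
python3 -m creep '[[0.04,0,0.2,0,0],[0.04,0,0.2,0,0],[0.04,0,0.2,0,0],[0.04,0,0.2,0,0],[0.04,0,0.2,0,0],[0.04,0,0.2,0,0],[0,0,0.15,0,0]]'
python3 -m creep '[[0,0,0.13,0,0],[0,0,0.13,0,0],[0,0,0.13,0,0],[0,0,0.13,0,0],[-0.03,0,0.13,0,0]]'
python3 -m creep '[[-0.03,0,0.12,0,0],[-0.03,0,0.12,0,0],[-0.03,0,0.12,0,0]]'
python3 -m creep '[[-0.03,0,0.1,0,0]]'
```

```text
clock: 14.72
position: [0.416, -0.2512, 0.2069]
ee_rot: [-0.924, -3.002, -0.0]
force: [-4.3, 3.4, 7.1]
width: 0.003
gripper_force: 3.6
clock: 15.35
position: [0.4163, -0.2515, 0.1814]
ee_rot: [-0.924, -3.0, 0.001]
force: [-9.2, 6.2, 16.7]
width: 0.005
gripper_force: 8.8
clock: 15.72
position: [0.4183, -0.2528, 0.1664]
ee_rot: [-0.923, -2.998, 0.0]
force: [-10.4, 8.3, 15.2]
width: 0.003
gripper_force: 8.9
clock: 15.85
position: [0.419, -0.2534, 0.1623]
ee_rot: [-0.922, -2.998, -0.0]
force: [-11.3, 8.0, 15.5]
width: 0.004
gripper_force: 8.9
```

```bash
python3 -m creep '[[-0.03,0,0.1,0,0]]'
python3 -m creep '[[-0.03,0,0.08,0,0]]'
python3 -m creep '[[-0.02,0,0.08,0,0]]'
python3 -m creep '[[-0.02,0,0.08,0,0]]'
```

```text
clock: 15.98
position: [0.4199, -0.254, 0.1582]
ee_rot: [-0.922, -2.997, -0.0]
force: [-11.2, 8.1, 14.9]
width: 0.005
gripper_force: 8.9
clock: 16.1
position: [0.4206, -0.2546, 0.1549]
ee_rot: [-0.922, -2.997, -0.0]
force: [-12.3, 8.0, 13.6]
width: 0.003
gripper_force: 8.9
clock: 16.23
position: [0.4214, -0.2551, 0.1517]
ee_rot: [-0.922, -2.997, -0.0]
force: [-10.5, 7.9, 13.6]
width: 0.005
gripper_force: 8.9
clock: 16.35
position: [0.4222, -0.2556, 0.1487]
ee_rot: [-0.922, -2.997, -0.0]
force: [-13.3, 8.5, 21.4]
width: 0.006
gripper_force: 12.6
```

```bash
python3 -m creep '[[-0.01,0,0.08,0,0]]'
python3 -m creep '[[0,0,0.06,0,0],[0,0,0,0,0]]'
```

```text
clock: 16.48
position: [0.4228, -0.256, 0.1462]
ee_rot: [-0.923, -2.998, 0.001]
force: [-16.6, 9.6, 32.0]
width: 0.005
gripper_force: 17.9
clock: 16.73
position: [0.4232, -0.2562, 0.1448]
ee_rot: [-0.923, -2.999, 0.002]
force: [-17.1, 8.2, 36.4]
width: 0.004
gripper_force: 20.2
```

```bash
python3 -m creep '[[0,0,0.08,0,0],[0,0,0,0,0]]'
python3 - <<'E'
from h import *
im=vision.get_image("scene"); cv2.imwrite("pics/s3.png",cv2.resize(im["pixels"][80:210,200:370],None,fx=4,fy=4))
E
```

```text
clock: 16.98
position: [0.4238, -0.2566, 0.1426]
ee_rot: [-0.924, -3.0, 0.004]
force: [-19.8, 8.3, 47.1]
width: 0.007
gripper_force: 24.9
```

View pics/s3.png

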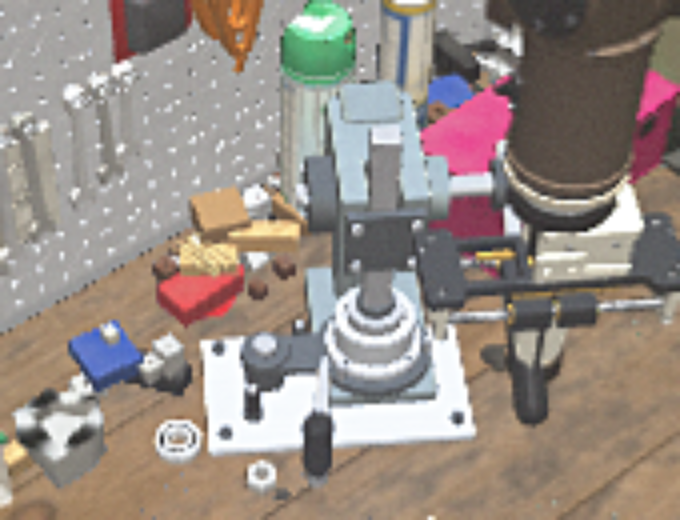

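The punch is down inside the hub's rim (375,300), the lever is below horizontal, and the force has climbed to 50 N against the stop, so the bearing is home. I'll ease the lever back up.

```bash
python3 -m creep '[[0.02,0,-0.1,0,0],[0.03,0,-0.15,0,0],[0.03,0,-0.2,0,0],[0.03,0,-0.2,0,0],[0.03,0,-0.2,0,0],[0,0,-0.2,0,0],[0,0,-0.2,0,0],[-0.03,0,-0.2,0,0],[-0.04,0,-0.2,0,0],[-0.05,0,-0.2,0,0],[-0.08,0,-0.2,0,0],[-0.08,0,-0.2,0,0]]'
python3 -m creep '[[-0.09,0,-0.2,0,0],[-0.09,0,-0.2,0,0],[-0.09,0,-0.2,0,0],[-0.09,0,-0.2,0,0],[0,0,-0.2,0,0],[0,0,-0.2,0,0],[0,0,-0.2,0,0],[0,0,-0.5,0,0],[0,0,-0.9,0,0],[0,0,-0.9,0,0],[0,0,0,0,0]]'
python3 - <<'E'
from h import *
p,a=hnd(0); t=np.array([-np.sin(a),np.cos(a)]); f=p+.043*t; print("stance",f,"tooly",np.degrees(np.arctan2(-t[1],-t[0])))
units([*f,.20])
im=vision.get_image("scene"); cv2.imwrite("pics/s4.png",cv2.resize(im["pixels"][80:210,200:370],None,fx=4,fy=4))
E
```

```text
clock: 18.52
position: [0.4294, -0.2607, 0.2306]
ee_rot: [-0.925, -3.002, 0.0]
force: [-2.2, 1.6, 4.5]
width: 0.004
gripper_force: 2.3
clock: 19.9
position: [0.4418, -0.2684, 0.38]
ee_rot: [0.924, 3.001, -0.001]
force: [0.1, 1.0, -0.0]
width: 0.006
gripper_force: 0.0
stance [ 0.48545108 -0.14785846] tooly 69.30000000000001
{'clock': 19.9, 'position': [0.442, -0.268, 0.38], 'ee_rot': [0.924, 3.001, -0.001], 'force': [0.093, 0.995, -0.034], 'width': 0.006, 'joints': [1.152, 0.288, -0.923, 1.521, 0.231, 1.446, 1.194]}
tooly deg 55.8
units [0.8 3.1 4.5]
```

View pics/s4.png

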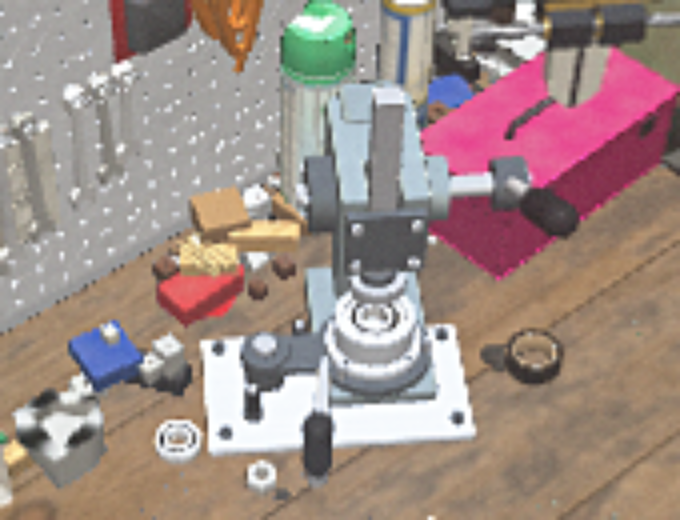

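The bearing now sits below the hub's rim (375,318), the lever is back up (550,210), and tape, nut and small bearing are undisturbed. Next I go to the right side of the handle.

```bash
python3 -m creep '[[0.2,0.8,0,0,0],[0.2,0.8,0,0,0],[0.2,0.8,0,0,0],[0.22,0.8,0,0,0],[0,0,0.8,0,0],[0,0,0.8,0,0],[0,0,0.8,0,0],[0,0,0.8,0,0],[0,0,0,0,0]]'
python3 - <<'E'
from h import *
units([.487,-.144,.078])
E
```

```text
clock: 21.08
position: [0.4837, -0.1445, 0.2471]
ee_rot: [-0.922, -2.996, 0.001]
force: [-0.2, 0.3, 0.3]
width: 0.006
gripper_force: 0.0
{'clock': 21.075, 'position': [0.484, -0.145, 0.247], 'ee_rot': [-0.922, -2.996, 0.001], 'force': [-0.226, 0.251, 0.341], 'width': 0.006, 'joints': [0.901, 0.37, -0.935, 1.771, 0.32, 1.17, 0.842]}
tooly deg 55.8
units [-0.09  0.07  4.23]
```

```bash
python3 -m creep '[[-0.05,0,0.7,0,0],[0,0,0.7,0,0],[0,0,0.7,0,0],[0,0,0.7,0,0],[0,0,0.7,0,0],[0,0,0.7,0,0],[0,0,0,0,0],[0,0.1,0,0,0],[0,0.1,0,0,0],[0.03,0.1,0,0,0]]'
python3 -m creep '[[0.03,0.23,0,0,0],[0.03,0.23,0,0,0],[0.03,0.23,0,0,0]]'
cat >> h.py <<'E'
def outq():
    s=st();M=R.from_rotvec(s["ee_rot"]).as_matrix(); h=np.array(s["position"][:2])+.031*M[:2,1]; d=h-PV
    print("r",np.hypot(*d).round(4),"q",(PSI+np.radians(193.8)-np.arctan2(d[1],d[0])).round(3),"tooly",np.degrees(np.arctan2(M[1,1],M[0,1])).round(1))
E
python3 -c "
from h import *
outq()"
```

```text
clock: 22.32
position: [0.4946, -0.1352, 0.0828]
ee_rot: [0.925, 3.001, -0.0]
force: [-0.2, -1.4, 2.0]
width: 0.004
gripper_force: 0.7
clock: 22.7
position: [0.5064, -0.1095, 0.0819]
ee_rot: [-0.924, -3.002, 0.0]
force: [-2.1, -1.3, 1.6]
width: 0.008
gripper_force: 0.9
{'clock': 22.7, 'position': [0.506, -0.11, 0.082], 'ee_rot': [-0.924, -3.002, 0.0], 'force': [-2.12, -1.271, 1.557], 'width': 0.008, 'joints': [0.688, 0.572, -0.798, 1.946, 0.542, 0.851, 0.571]}
r 0.1244 q 0.247 tooly 55.8
```

```bash
python3 -m creep '[[0,-0.15,0,0,0],[0.25,-0.05,0,0,0],[0,0.1,0,0,0],[0.05,0.15,0,0.5,0],[0.06,0.23,0,1,0],[0.06,0.23,0,1,0],[0.06,0.23,0,1,0],[0.06,0.23,0,1,0],[0.06,0.23,0,1,0]]'
python3 -c "
from h import *
outq()"
```

```text
clock: 23.82
position: [0.521, -0.0611, 0.082]
ee_rot: [1.485, 2.768, -0.001]
force: [-0.4, -1.1, 0.2]
width: 0.007
gripper_force: 0.7
{'clock': 23.825, 'position': [0.521, -0.061, 0.082], 'ee_rot': [1.485, 2.768, -0.001], 'force': [-0.408, -1.094, 0.159], 'width': 0.007, 'joints': [0.522, 0.549, -0.697, 1.936, 0.474, 0.826, 0.154]}
r 0.1364 q 0.59 tooly 33.6
```

```bash
python3 -m creep '[[0.04,0.23,0,1,0],[0.04,0.23,0,1,0],[0.04,0.23,0,1,0],[0.04,0.23,0,1,0],[0.04,0.23,0,1,0],[0.04,0.23,0,1,0],[0.04,0.2,0,0.8,0]]'
python3 -c "
from h import *
outq()"
```

```text
clock: 24.7
position: [0.5746, -0.0265, 0.0818]
ee_rot: [-2.092, -2.342, 0.001]
force: [-2.1, 1.7, 0.9]
width: 0.003
gripper_force: 0.9
{'clock': 24.7, 'position': [0.575, -0.026, 0.082], 'ee_rot': [-2.092, -2.342, 0.001], 'force': [-2.119, 1.716, 0.87], 'width': 0.003, 'joints': [0.345, 0.582, -0.56, 1.818, 0.397, 0.855, -0.293]}
r 0.1336 q 1.055 tooly 6.5
```

```bash
python3 -m creep '[[0.03,0.2,0,0.8,0],[0.03,0.15,0,0.5,0],[0.01,0.08,0,0,0]]'
python3 -m creep '[[0,0.08,0,0,0]]'
python3 -m creep '[[0,0.08,0,0,0]]'
python3 -m creep '[[0,0.08,0,0,0]]'
python3 -c "
from h import *
outq()"
```

```text
clock: 25.08
position: [0.5918, -0.0227, 0.0818]
ee_rot: [-2.194, -2.248, 0.0]
force: [-1.0, 1.1, 1.1]
width: -0.001
gripper_force: 0.8
clock: 25.2
position: [0.595, -0.0229, 0.0819]
ee_rot: [-2.194, -2.248, 0.0]
force: [-1.6, 1.6, 0.2]
width: 0.004
gripper_force: 0.8
clock: 25.32
position: [0.5976, -0.023, 0.0817]
ee_rot: [-2.194, -2.247, 0.002]
force: [-10.0, 1.1, 5.3]
width: 0.003
gripper_force: 5.5
clock: 25.45
position: [0.5978, -0.0229, 0.0815]
ee_rot: [-2.191, -2.245, 0.009]
force: [-22.5, 0.9, 17.2]
width: 0.003
gripper_force: 11.8
{'clock': 25.45, 'position': [0.598, -0.023, 0.082], 'ee_rot': [-2.191, -2.245, 0.009], 'force': [-22.475, 0.944, 17.246], 'width': 0.003, 'joints': [0.31, 0.61, -0.53, 1.756, 0.383, 0.887, -0.365]}
r 0.1329 q 1.231 tooly 1.4
```

Firm at the outer stop. Now I back off, retract and check.

```bash
python3 -m creep '[[0,-0.15,0,0,0],[0,-0.3,0,0,0],[0,-0.3,0,0,0],[0,0,-0.6,0,0],[0,0,-0.9,0,0],[0,0,-0.9,0,0],[0,0,-0.9,0,0],[0,0,-0.9,0,0],[0,0,-0.9,0,0],[0,0,-0.9,0,0],[0,0,-0.9,0,0],[0,0,0,0,0]]'
python3 -m creep '[[0.9,-0.9,0,0,0],[0.9,-0.9,0,0,0],[0.9,-0.9,0,0,0],[0.9,-0.9,0,0,0],[0.9,-0.9,0,0,0],[0.9,0,0,0,0],[0.9,0,0,0,0],[0,0,0,0,0]]'
python3 - <<'E'
from h import *
st()
im=vision.get_image("top"); C=cloud(im); cv2.imwrite("pics/t5.png",cv2.resize(im["pixels"][100:260,180:400],None,fx=3,fy=3))
A=np.concatenate([C.reshape(-1,3),cloud(vision.get_image("scene")).reshape(-1,3)])
h,_=hnd(1.2); m=(abs(A[:,2]-.107)<.008)&(np.hypot(*(A[:,:2]-h).T)<.03)
c=(A[m].min(0)+A[m].max(0))/2; d=c[:2]-PV; print(c,"q",PSI+np.radians(193.8)-np.arctan2(d[1],d[0]))
b=PSI-np.pi/2-1.2; H=PV+.092*np.array([np.cos(b),np.sin(b)]); r=np.hypot(*(A[:,:2]-H).T)
for lo,hi in((.013,.024),(.028,.033)):
    k=(r>lo)&(r<hi)&(A[:,2]>.06); print(lo,k.sum(),np.median(A[k][:,2]),A[k][:,2].max())
E
```

```text
clock: 26.95
position: [0.5722, -0.0231, 0.3608]
ee_rot: [2.192, 2.244, 0.005]
force: [-0.1, 0.3, -0.2]
width: 0.002
gripper_force: 0.0
clock: 27.95
position: [0.3842, 0.2262, 0.3571]
ee_rot: [-2.19, -2.252, 0.001]
force: [-0.7, 0.8, 0.5]
width: 0.007
gripper_force: 0.0
{'clock': 27.95, 'position': [0.384, 0.226, 0.357], 'ee_rot': [-2.19, -2.252, 0.001], 'force': [-0.716, 0.807, 0.487], 'width': 0.007, 'joints': [0.119, 0.131, -0.849, 1.711, 0.099, 1.345, -0.72]}
[ 0.6258956  -0.02056274  0.10705296] q 1.208736577066636
0.013 249 0.08256343730892346 0.08962518871137526
0.028 247 0.08426077508854957 0.09096878748099457
```

View pics/t5.png

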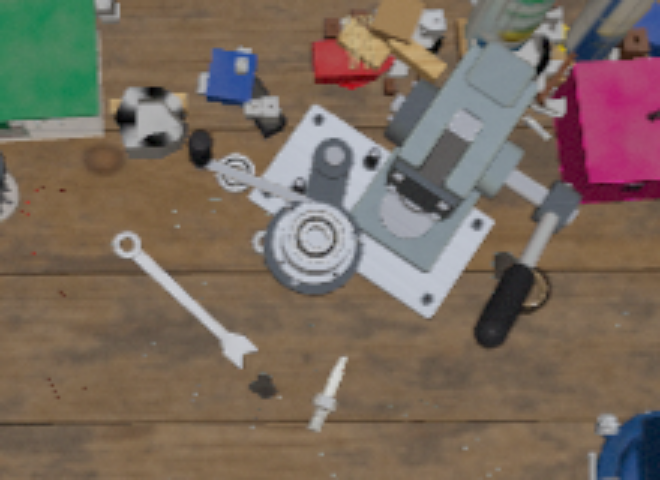

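The handle is at the outer stop (200,147), with the hub clear of the head at (315,240) and the bearing about 2 mm below the rim. The lever is up and the bystanders are where they were, so I'm handing in.

```bash
python3 -c "
from cell import sign_off
print(sign_off())"
```

```text
the job is handed in; nothing more can be done
None
```

The bearing is pressed home (measured about 2 mm below the hub's rim), the lever is back up, the swing arm is at its outer stop, the loose things look undisturbed, and I handed the job in at about 28 s.

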